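Set the battery isolator lever to its pointer, then cap the service port

ROBOT

A 7-joint arm with a two-finger parallel gripper is mounted at the origin on the work surface. World frame = base frame: x ahead of the robot, y to its left, z up, the work surface at z = 0. Lengths are in m, angles in rad, forces in N, time in s.
With the tool pointing down it reaches from about 0.4 to 0.85 m from the base axis. Payload 4.5 kg.
Tool frame: the origin (TCP) lies on the centre line of the jaws, within the pads' length; the fingertips stand 17 mm ahead of it and the grasp point (between the pads) lies 2 mm behind it (r.tip_reach is the distance from the TCP to the fingertips, in m); z points along the fingers, y is the line along which they close (so a half turn about z gives the same grasp; the last joint's range is limited). The gripper opens to 88 mm and grips with 3 to 60 N. Pads are 18 mm wide; open, the fingers measure 123 mm over their backs; the gripper's body (75 mm by 187 mm) begins 45 mm behind the grasp point.
Start: joints at [-1.133, 0.689, -0.195, 1.565, 0.157, 0.902, -0.215], TCP at [0.246, 0.575, 0.256] pointing down, gripper open.
Joint ranges: [-3.01, 3.01], [-0.46, 2.08], [-1.47, 1.51], [0.13, 2.56], [-1, 4.14], [0.04, 2.09], [-2.66, 2.66]. Speed limits (rad/s): [2.57, 2.57, 3.14, 3.14, 3.14, 3.14, 3.14].

INTERFACE

Orientations are given as a unit quaternion [x, y, z, w].
In Python, from plant import r gives the robot as it stands.
- The arm moves only by the tool step_arm, never from a script. Its argument "steps" is a list of rows, each a list of 7 numbers: the shift along the tool's x, y, z in cm, then the turn, a rotation vector about the tool's x, y, z in degrees, then the gripper's target within -1 to 1 (shut at 1, half-way at 0, fully open at -1). A call has 1 to 8 rows; each row shifts and turns the commanded pose from where the row before left it, along the tool's axes as they then stand; what a row does not reach is not made up. A row lasts 1/8 s, in which the tool goes at most 62.5 mm and 10.7 degrees, less where a joint would pass 70% of its speed; a pose out of reach is approached as far as the arm can. A call with a gripper value outside its range is refused whole. The fingers move at their own pace and stop on an object; "force" is the grip in N (left out, the last holds). Time passes only in rows, so rows that do not move let the fingers close. It gives the time, the measured TCP pose, the force, the opening and the grip force at its end, in the units of the state.
- r.get_state(): the state, without advancing time (a new reading comes with each control period).
- r.snapshot(name): name is "side" or "top" or "wrist"; returns a dict with "pixels" (420x560x3 uint8, red, green, blue), "fx", "fy", "cx", "cy" (pixels), "cam_to_world" (4x4, takes a point from camera to world coordinates). Camera axes: x right, y down, z forward; pixel columns grow to the right and rows downward; lengths in m; the calibration is good to about 2 mm. The wrist camera is an equidistant fisheye: a pixel r from the principal point sees the ray r / f radians off the axis. A picture is of the moment at which its call begins. There is no depth.
- r.finish_job(): hands the job in; it is judged then, once.
The state is a dict: "clock": time; "q": joint angles; "qd": joint speeds; "joint_torque": joint torques, N m; "tool_pos": TCP position; "eef_rot": TCP orientation; "contact_force": force on the tool from outside, world axes, zero at the start; "moment": the same for the moment, N m; "opening": opening from 0.0 (shut) to 1.0 (fully open); "finger_force": force on a finger pad.
Only numpy, scipy, OpenCV 4.12 (cv2) and the standard library are available. Lean on these libraries where they do the work, as an engineer would, in place of code of your own. Each camera call takes 0.05 s, during which the arm holds its last target. There are 200 camera calls.

TASK

Swing the isolator's red-gripped lever until it lines up with the yellow pointer on its white dial plate, leave the pointer where it is, and let go of the lever. Then set the loose white cover onto the orange collar of the junction box so that it sits fully down and level, and let go. Do not disturb the meter, the bucket or the screwdriver.

Things in the scene. Friction and masses are not known exactly. Their poses are not given: they have to be found in the camera images.
- isolator: battery isolator fixed to the bench (its place and yaw vary): grey base 160 (x) x 90 (y) x 50 mm high with an upright white dial plate (disc of 62 mm radius, 6 mm thick, in the plane y = +26 to +32 mm, centred on the lever pivot). Origin: centre of the underside; its x axis is the direction in which the lever swings, y the hinge axis, z up.
- lever_pivot (a point): hinge axis of the lever, which is also that of the pointer: on the isolator's centre line, 70 mm above the bench; axes as the isolator's
- lever (a joint): lean of the lever: 0 = upright, positive = leaning to the isolator's +x, stops at -0.8 and +0.8 rad. It starts leaning to -x. It stays where it is left; about 2.5 N at the grip moves it.
- lever_tip (a point): centre of the lever's red grip, 130 mm from the pivot: a cylinder lying along the hinge axis (isolator y), 44 mm long, 28 mm diameter, so it can be pinched from above by its two flat ends (44 mm). Below it the lever is a steel bar 14 x 10 mm. z axis of the point points from the pivot along the lever.
- pointer (a joint): angle of the yellow pointer on the dial, in the same sense as the lever's (0 = upright, positive to +x); between 0 and 0.6 rad. The lever is to be set to this same value. It is not to be moved.
- pointer_tip (a point): outer end of the yellow pointer: a tab 12 x 22 x 14 mm straddling the edge of the dial plate, 78 mm from the hinge axis and 29 mm to the isolator's +y side. z axis points from the hinge axis outwards through the pointer.
- junction_box: black junction box fixed to the bench (its place and yaw vary), 160 (x) x 130 (y) x 70 mm high, with an open round orange collar standing 18 mm above the middle of its top: outer diameter 104, inner diameter 92 mm. Origin: centre of the underside, z up.
- port_rim (a point): centre of the collar's mouth, at the height of its rim, 88 mm above the bench; z up
- cover: loose white round cover, 0.13 to 0.25 kg, 52 mm high in all, lying upright on the bench: from below a boss of 84 mm diameter, 12 mm high (chamfered foot; it goes inside the collar with 4 mm play all round), a disc of 116 mm diameter, 8 mm thick, which rests on the collar's rim, and a round grey knob of 36 mm diameter, 32 mm high. Origin: centre of the boss's underside, z up.
- cover_seat (a point): centre of the underside of the cover's disc, 12 mm above the cover's origin; coincides with port_rim when seated and centred
- cover_knob (a point): point on the axis of the cover's knob where to grip it, 38 mm above the cover's origin, 14 mm below the knob's top
- meter: bystander: yellow multimeter 80 x 170 x 36 mm lying on the bench, origin at the centre of its underside
- bucket: bystander: small white bucket of odds and ends, 110 mm diameter, 120 mm high with its contents, origin at the centre of its underside
- driver: bystander: screwdriver 190 mm long lying on the bench
Not all that is in view belongs to the job. What is shaped like the cover but black or purple is not meant.

How it is judged:
By the outcome, as a careful person would: the job done as asked, in the order asked, and still so for the second after the job is handed in, with the robot touching nothing.
It also fails if it takes over 61 s, if anything falls off the work surface, if the arm or the gripper's body presses on something with over 40 N, if the wrist force passes 120 N, or if a joint passes its speed limit or range.

## Working session

There is one attempt and no reset: what is moved stays moved. The work goes in short steps, Python scripts to look and compute and a tool call to move; the robot and the scene stay as the last step left them, time stands still between calls to the robot, and variables do not carry over. Pictures are saved under pics/ and viewed, at most 10 in all, crops included, and the job is handed in when it is done.

Besides the shell and the picture viewer there is one more tool, called after ">>>" as name(argument=value, ...) on one line, values as JSON. step_arm: Moves the arm, as the interface text tells. Its arguments: {"type":"object","properties":{"steps":{"type":"array","items":{"type":"array","items":{"type":"number"}}},"force":{"type":"number"}},"required":["steps"]}

```bash
mkdir -p pics; ls; python3 - <<'E'
from plant import r
import cv2,numpy as np
np.set_printoptions(precision=4,suppress=True)
for n in ("side","top"):
    s=r.snapshot(n); cv2.imwrite(f"pics/{n}0.png",s["pixels"][:,:,::-1]); np.save(f"{n}0.npy",s["pixels"])
    print(n,s["fx"],s["fy"],s["cx"],s["cy"]);print(s["cam_to_world"])
st=r.get_state();print(st["clock"],st["tool_pos"],st["eef_rot"],st["opening"])
E
```

```text
pics
side 405.0375750613888 405.0375750613888 280.7871633320415 206.02634028655206
[[ 0.935  -0.1866  0.3018  0.3019]
 [-0.3547 -0.5021  0.7887 -0.6618]
 [ 0.0044 -0.8445 -0.5356  0.5887]
 [ 0.      0.      0.      1.    ]]
top 485.8443258325117 485.8443258325117 284.3447997499559 201.278068072953
[[-0.0187 -0.975   0.2215  0.3577]
 [-0.9998  0.0197  0.002  -0.0046]
 [-0.0063 -0.2214 -0.9752  1.0694]
 [ 0.      0.      0.      1.    ]]
0.1 [0.2454 0.5742 0.255 ] [ 0.2005  0.9797 -0.0008 -0.0001] 0.9969627049493636
```

View pics/side0.png

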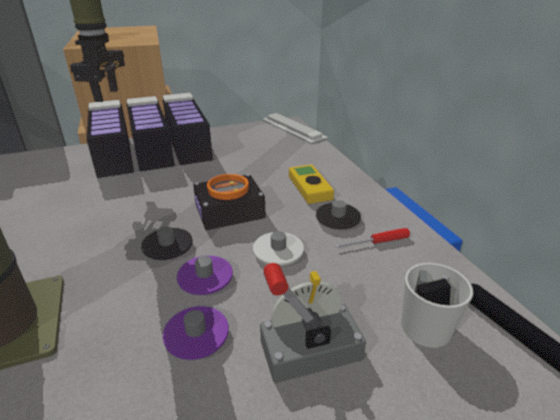

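View pics/top0.png

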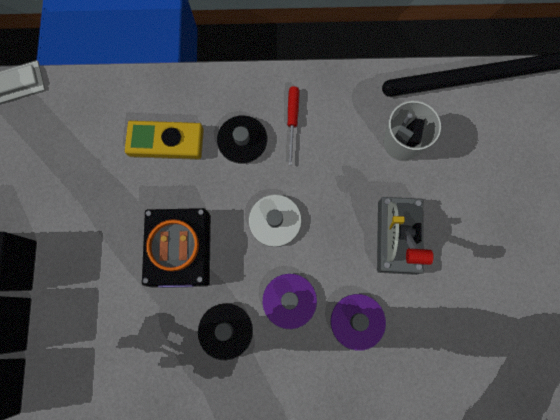

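Side view: red grip (276,279), pointer (314,288), white cover knob (278,240), collar (228,187). Top view: red grip (419,257), pointer (397,220), white cover (275,220), collar (172,245).
Look-alikes in the top view: white disc (275,220), purple (290,300) and (358,322), black (242,138) and (225,331). The task asks for the white one. I'll check it in one close crop, with the isolator alongside.

```bash
cat > h.py <<'E'
import numpy as np,cv2
np.set_printoptions(precision=4,suppress=True)
def ray(s,p):
    T=np.array(s["cam_to_world"]);d=np.array([(p[0]-s["cx"])/s["fx"],(p[1]-s["cy"])/s["fy"],1.])
    d=T[:3,:3]@d;return T[:3,3],d/np.linalg.norm(d)
def plane(s,p,z):
    o,d=ray(s,p);return o+d*(z-o[2])/d[2]
def tri(*sp):
    A=0;b=0;R=[ray(s,p) for s,p in sp]
    for o,d in R:
        P=np.eye(3)-np.outer(d,d);A=A+P;b=b+P@o
    x=np.linalg.solve(A,b);return x,max(np.linalg.norm((np.eye(3)-np.outer(d,d))@(x-o)) for o,d in R)
def proj(s,X):
    c=np.linalg.inv(s["cam_to_world"])@np.append(X,1);return np.array([s["fx"]*c[0]/c[2]+s["cx"],s["fy"]*c[1]/c[2]+s["cy"]])
def blob(s,lo,hi,roi):
    """largest HSV blob in roi (x0,y0,x1,y1): contour in full-image pixels"""
    x0,y0,x1,y1=roi;h=cv2.cvtColor(s["pixels"][y0:y1,x0:x1],cv2.COLOR_RGB2HSV)
    m=cv2.inRange(h,np.array(lo),np.array(hi))
    c=max(cv2.findContours(m,cv2.RETR_EXTERNAL,cv2.CHAIN_APPROX_NONE)[0],key=cv2.contourArea)+np.array([x0,y0]);return c
def cen(c):
    m=cv2.moments(c);return np.array([m["m10"],m["m01"]])/m["m00"]
E
python3 - <<'E'
from plant import r
from h import *
S=r.snapshot("side");T=r.snapshot("top")
red=([0,150,60],[8,255,255]);yel=([20,140,90],[34,255,255]);org=([5,150,90],[18,255,255]);wh=([0,0,135],[179,40,255])
for n,c,rs,rt in (("red",red,(255,255,300,300),(400,240,440,270)),("yel",yel,(300,265,325,310),(385,205,412,235)),("org",org,(200,170,255,205),(140,215,205,275)),("white",wh,(245,225,310,270),(240,185,310,255))):
    a=blob(S,*c,rs);b=blob(T,*c,rt);x,e=tri((S,cen(a)),(T,cen(b)))
    print(n,cen(a),cen(b),cv2.minAreaRect(a),cv2.minAreaRect(b),x,e)
    if len(a)>30 and n in("org","white"):
        ea,eb=cv2.fitEllipse(cv2.convexHull(a)),cv2.fitEllipse(cv2.convexHull(b));x,e=tri((S,ea[0]),(T,eb[0]));print(ea,eb,x,e)
        z=.088 if n=="org" else .016
        print("planes",plane(S,ea[0],z),plane(T,eb[0],z))
t=T["pixels"][180:290,365:465];w=T["pixels"][165:275,220:320];s=S["pixels"][255:365,250:370]
f=lambda i,k:cv2.resize(i,None,fx=k,fy=k,interpolation=cv2.INTER_CUBIC)
im=np.zeros((600,800,3),np.uint8)
a=f(t,3.6);im[:a.shape[0],:a.shape[1]]=a;b=f(s,3.6);im[:b.shape[0],362:362+b.shape[1]]=b[:, :438]
c=f(w,1.8);im[400:400+c.shape[0],:c.shape[1]]=c
cv2.imwrite("pics/c1.png",im[:,:,::-1])
E
```

```text
red [275.2284 278.5299] [419.1017 256.1738] ((275.17242431640625, 278.4310302734375), (32.12529373168945, 17.08397102355957), 68.19859313964844) ((419.0, 256.5), (15.0, 26.0), 90.0) [ 0.4522 -0.2462  0.1832] 0.0005767105751542816
yel [313.9436 282.9869] [397.3882 219.7068] ((314.170654296875, 287.06427001953125), (9.262383460998535, 30.246868133544922), 2.2025980949401855) ((395.68145751953125, 220.0993194580078), (9.682989120483398, 16.883159637451172), 65.55604553222656) [ 0.5288 -0.2236  0.1298] 0.000753362204200859
org [227.5116 186.5687] [171.5222 244.8432] ((227.5, 187.0), (24.0, 41.0), 90.0) ((171.5, 245.0), (50.0, 51.0), 90.0) [0.4968 0.232  0.0733] 0.0003036127388686775
((227.5530242919922, 186.2816925048828), (26.29832649230957, 42.90442657470703), 85.13237762451172) ((171.5661163330078, 244.80860900878906), (49.93174743652344, 52.221683502197266), 48.782867431640625) [0.4968 0.2316 0.0744] 0.000383441372663515
planes [0.492  0.2079 0.088 ] [0.4945 0.2284 0.088 ]
white [278.1339 246.9168] [274.3282 220.102 ] ((277.0, 247.0), (44.0, 64.0), 90.0) ((274.5, 220.0), (50.0, 51.0), 90.0) [0.5558 0.0203 0.0167] 0.0010397501248064105
((283.1941223144531, 250.83056640625), (54.12751770019531, 87.2716064453125), 76.13162231445312) ((274.3140563964844, 220.08535766601562), (51.0229377746582, 51.908226013183594), 68.313232421875) [0.5631 0.0196 0.0026] 0.005701035349252282
planes [0.5629 0.0039 0.016 ] [0.5549 0.0205 0.016 ]
```

View pics/c1.png

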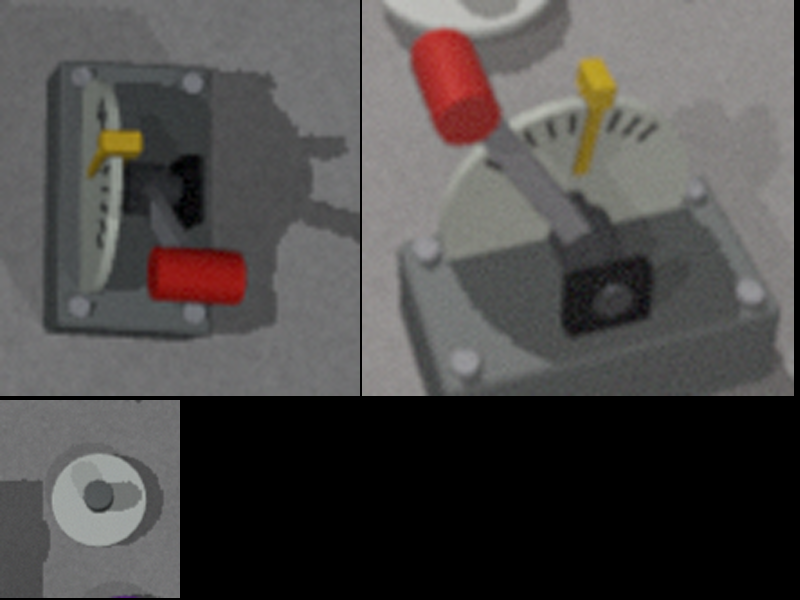

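The crop shows the white disc with its grey knob at top-view (275,220), so that is the cover. The four base bolts are also visible, so I'll fix the isolator's frame from them.

```bash
python3 - <<'E'
from plant import r
from h import *
S=r.snapshot("side");T=r.snapshot("top")
t=[(387.8,200.8),(418.6,203.05),(386.9,265.),(419.2,266.7)];s=[(342.8,307.8),(357.8,336.1),(268.3,324.4),(278.6,355.6)]
P=np.array([tri((S,a),(T,b))[0] for a,b in zip(s,t)]);print(P)
C=P.mean(0);x=(P[0]+P[1]-P[2]-P[3])[:2];y=(P[0]+P[2]-P[1]-P[3])[:2]
yaw=np.arctan2(x[1],x[0]);print("C",C,"yaw",yaw,np.arctan2(-y[0],y[1]),np.linalg.norm(x)/2,np.linalg.norm(y)/2)
tip,e=tri((S,(275.2,278.5)),(T,(419.1,256.2)))
tab,e2=tri((S,(315.3,278.1)),(T,(398.6,220.)));print("tab",tab,e2)
R=np.array([[np.cos(yaw),np.sin(yaw)],[-np.sin(yaw),np.cos(yaw)]])
for n,q in(("tip",tip),("tab",tab)):
    l=R@(q-C)[:2];h=q[2]-.07;print(n,q,"local",l,h,"r",np.hypot(l[0],h),"ang",np.arctan2(l[0],h))
# pointer line in side view cast on dial front plane y=+26 local
n=np.array([-np.sin(yaw),np.cos(yaw),0])
for px in((582-362)/3.6+250,(172)/3.6+255),((590-362)/3.6+250,(135)/3.6+255),((596-362)/3.6+250,107/3.6+255):
    o,d=ray(S,px);
    c0=np.array([C[0],C[1],0])+.025*n;q=o+d*(n@(c0-o))/(n@d);l=R@(q-C)[:2];print(px,l,q[2]-.07,np.arctan2(l[0],q[2]-.07))
# collar inner/top rim
for z,nm,c in((.088,"T",T),(.088,"S",S)):
    h=cv2.cvtColor(c["pixels"],cv2.COLOR_RGB2HSV);m=cv2.inRange(h,np.array([5,150,90]),np.array([18,255,255]))
    b=blob(c,[5,150,90],[18,255,255],(140,215,205,275) if nm=="T" else (200,170,255,205))
    pts=b[:,0,:].astype(float); Q=np.array([plane(c,p,z)[:2] for p in pts])
    if nm=="S": # keep far half (rim outer edge)
        k=pts[:,1]<186;Q=Q[k]
    A=np.c_[2*Q,np.ones(len(Q))];a=np.linalg.lstsq(A,(Q**2).sum(1),rcond=None)[0];print(nm,a[:2],"R",np.sqrt(a[2]+a[0]**2+a[1]**2))
# knob: grey on white
for c,roi in((T,(262,207,288,232)),(S,(268,230,290,252))):
    x0,y0,x1,y1=roi;g=cv2.cvtColor(c["pixels"],cv2.COLOR_RGB2GRAY)[y0:y1,x0:x1];print(g[::2,::2])
E
```

```text
[[ 0.5866 -0.2247  0.052 ]
 [ 0.5796 -0.2898  0.0535]
 [ 0.4501 -0.2138  0.0519]
 [ 0.4445 -0.2799  0.0542]]
C [ 0.5152 -0.2521  0.0529] yaw -0.07638042936880102 -0.09482313320047707 0.13622162007976124 0.06589347740552925
tab [ 0.5283 -0.2241  0.1403] 0.0012886922031143007
tip [ 0.4521 -0.2462  0.1832] local [-0.0633  0.001 ] 0.11322699635102057 r 0.12973309159276564 ang -0.5099502098961285
tab [ 0.5283 -0.2241  0.1403] local [0.0109 0.0289] 0.07034797252425368 r 0.07119040671975309 ang 0.15399316902541577
(311.1111111111111, 302.77777777777777) [0.006 0.025] 0.02046386963131075 0.2851849163844546
(313.3333333333333, 292.5) [0.0088 0.025 ] 0.043196627647387964 0.2009560819672016
(315.0, 284.72222222222223) [0.0108 0.025 ] 0.05989904958548209 0.1788624942132477
T [0.495  0.2286] R 0.05140189529891128
S [0.4949 0.2179] R 0.052539725019171854
[[145 146 146 146 145 148 146 151 164 164 164 161 161]
 [147 147 147 148 140 130 107 116 153 164 161 162 162]
 [148 149 146 133  86  82  83  83  85  99 116 117 117]
 [152 148 144  84  84  85  83  83  86  82 103 112 112]
 [160 148 120  87  86  81  
[... 286 characters left out ...]
 81 115 114 114]
 [163 163 162 165 158 108  95 101 131 162 163 160 162]
 [163 165 165 164 166 164 166 164 163 164 166 162 166]
 [165 164 165 163 162 165 164 160 164 164 164 163 163]]
[[103 108 102 105 106 135 141 141 142 139 146]
 [121 145 139 115 113 117 117 121 140 159 147]
 [181 181 131 115 121 113 117 112 122 174 181]
 [187 154 122 119 116 118 118 114 108 147 174]
 [187 148 105 119 117 121 114 111  91 134 169]
 [185 149  82  88  96 100  99  86  72 134 171]
 [189 152  81  82  84  85  85  73  67 130 172]
 [189 152  79  82  84  85  81  77  71 134 171]
 [187 161  84  83  82  84  85  75  70 128 172]
 [186 183 119  78  82  81  80  76  90 124 161]
 [185 189 182 124 102  97 100 114 132 135 135]]
```

>>> step_arm(steps=[[0,0,-3,0,0,0,-1],[-4.3,-3.25,0,0,0,0,-1],[-4.3,-3.25,0,0,0,0,-1],[-4.3,-3.25,0,0,0,0,-1],[-4.3,-3.25,0,0,0,0,-1],[-4.3,-3.25,0,0,0,0,-1],[-4.3,-3.25,0,0,0,0,-1],[-4.3,-3.25,0,0,0,0,-1]])

```text
clock: 1.3
tool_pos: [0.4338, 0.2458, 0.2859]
eef_rot: [0.2, 0.98, 0.0, 0.0]
contact_force: [0.3, 0.1, -0.0]
opening: 1.003
finger_force: 0.0
```

```bash
cat >> h.py <<'E'
from scipy.spatial.transform import Rotation as Rn
def goto(r,X,yaw):
    """shift (cm, tool axes) and turn about tool z (deg) to world X, tool y at world angle yaw+90deg"""
    st=r.get_state();R=Rn.from_quat(st["eef_rot"]).as_matrix();y=R[:,1]
    a=np.degrees(np.arctan2(-y[0],y[1])-yaw)
    return "shift cm",R.T@(np.array(X)-st["tool_pos"])*100,"turn z deg",(a+90)%180-90,"tool",np.array(st["tool_pos"]),"tilt z",R[:,2]
def wray(s,p):
    d=np.array([p[0]-s["cx"],p[1]-s["cy"]]);n=np.hypot(*d);th=n/s["fx"];v=np.array([*(d/n*np.sin(th)),np.cos(th)])
    T=np.array(s["cam_to_world"]);return T[:3,3],T[:3,:3]@v
_ray=ray
def ray(s,p): return wray(s,p) if s.get("w") else _ray(s,p)
E
python3 - <<'E'
from plant import r
from h import *
s=r.snapshot("wrist");cv2.imwrite("pics/w1.png",s["pixels"][:,:,::-1]);print(s["fx"],s["fy"],s["cx"],s["cy"],s["cam_to_world"])
print(goto(r,(.46,.2,.28),-.085), r.get_state()["q"])
E
```

```text
325.19226210127806 325.19226210127806 276.4133988640579 206.18532032289724 [[ 0.3934  0.886   0.2454  0.3708]
 [ 0.9193 -0.3793 -0.1047  0.2727]
 [ 0.0003  0.2668 -0.9638  0.4149]
 [ 0.      0.      0.      1.    ]]
('shift cm', array([-3.503 , -2.4855,  0.585 ]), 'turn z deg', np.float64(-18.935831879733342), 'tool', array([0.438 , 0.2369, 0.2855]), 'tilt z', array([ 0.0024, -0.0068, -1.    ])) [-0.4454  0.4865 -0.2247  1.9013  0.1597  0.7729  0.3955]
```

View pics/w1.png

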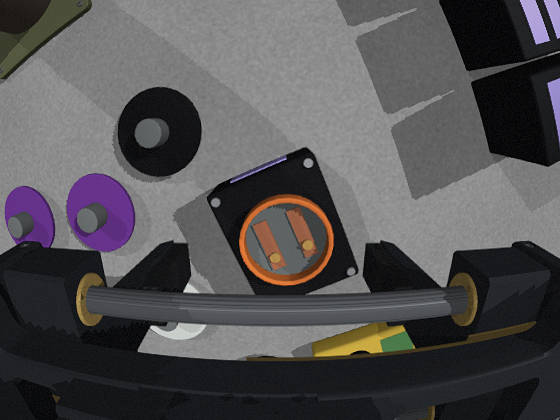

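The collar is at (287,240) in the wrist view and clearly seen. I'll measure it from here, then move on to the isolator.

```bash
python3 - <<'E'
from plant import r
from h import *
s=r.snapshot("wrist");s["w"]=1;T=r.snapshot("top");S=r.snapshot("side")
b=blob(s,[5,150,90],[18,255,255],(225,180,345,300))
def circ(Q):
    a=np.linalg.lstsq(np.c_[2*Q,np.ones(len(Q))],(Q**2).sum(1),rcond=None)[0];return a[:2],np.sqrt(a[2]+a[0]**2+a[1]**2)
for n,c,b in(("W",s,b),("T",T,blob(T,[5,150,90],[18,255,255],(140,215,205,275)))):
  for z in(.08,.088,.096):
    Q=np.array([(lambda o,d:(o+d*(z-o[2])/d[2])[:2])(*ray(c,p)) for p in b[:,0,:].astype(float)]);print(n,z,circ(Q))
# cover in top and side: knob top + disc
b=blob(T,[0,0,95],[179,40,255],(240,185,310,255));Q=np.array([plane(T,p,.02)[:2] for p in cv2.convexHull(b)[:,0,:].astype(float)]);print("cover",circ(Q))
E
```

```text
W 0.08 (array([0.4988, 0.23  ]), np.float64(0.053100756348650406))
W 0.088 (array([0.4958, 0.2309]), np.float64(0.05182967174787295))
W 0.096 (array([0.4928, 0.2317]), np.float64(0.05055858714710242))
T 0.08 (array([0.4963, 0.2303]), np.float64(0.04950263061991577))
T 0.088 (array([0.4952, 0.2284]), np.float64(0.0491023807178131))
T 0.096 (array([0.4941, 0.2265]), np.float64(0.04870213081571547))
cover (array([0.559, 0.012]), np.float64(0.10282913797013751))
```

>>> step_arm(steps=[[-2.6,-5.5,-0.5,0,0,0,-1],[-2.6,-5.5,-0.5,0,0,0,-1],[-2.6,-5.5,-0.5,0,0,0,-1],[-2.6,-5.5,-0.5,0,0,0,-1],[-2.6,-5.5,-0.5,0,0,0,-1],[-2.6,-5.5,-0.5,0,0,0,-1],[-2.6,-5.5,-0.5,0,0,0,-1],[-2.6,-5.5,-0.5,0,0,0,-1]])

```text
clock: 2.5
tool_pos: [0.4526, -0.2388, 0.3261]
eef_rot: [0.199, 0.98, 0.001, 0.001]
contact_force: [1.6, -0.2, -0.2]
opening: 1.0
finger_force: 0.0
```

>>> step_arm(steps=[[0,0,0,0,0,-9.5,-1],[0,0,0,0,0,-9.5,-1],[0,0,0,0,0,0,-1]])

```text
clock: 2.88
tool_pos: [0.4523, -0.2374, 0.3257]
eef_rot: [0.035, 0.999, 0.001, 0.0]
contact_force: [-0.9, 1.4, -0.9]
opening: 1.002
finger_force: 0.0
```

```bash
python3 - <<'E'
from plant import r
from h import *
s=r.snapshot("wrist");cv2.imwrite("pics/w2.png",s["pixels"][:,:,::-1]);np.save("w2.npy",s,allow_pickle=True);print(s["cam_to_world"])
print(goto(r,(.452,-.246,.183),-.085), r.get_state()["q"])
E
```

```text
[[ 0.0716  0.9612  0.2663  0.384 ]
 [ 0.9974 -0.0692 -0.0182 -0.2326]
 [ 0.001   0.267  -0.9637  0.4546]
 [ 0.      0.      0.      1.    ]]
('shift cm', array([-0.0388, -0.8555, 14.2689]), 'turn z deg', np.float64(0.7116059761250852), 'tool', array([ 0.4522, -0.2376,  0.3257]), 'tilt z', array([ 0.0005,  0.001 , -1.    ])) [ 0.601   0.4592 -0.3156  1.8067  0.1748  0.9028  1.7055]
```

View pics/w2.png

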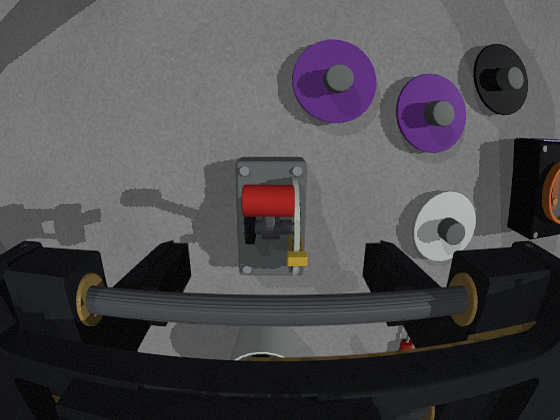

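Wrist view: red grip (268,200), pointer tab (298,258), bolts at (243,172), (297,171) and (247,269). I'll triangulate these against the side and top views.

```bash
python3 - <<'E'
from plant import r
from h import *
W=np.load("w2.npy",allow_pickle=True).item();W["w"]=1
S=r.snapshot("side");T=r.snapshot("top")
red=([0,150,60],[8,255,255]);yel=([20,140,90],[34,255,255])
def refine(s,p):
    x,y=map(int,p);g=cv2.cvtColor(s["pixels"],cv2.COLOR_RGB2GRAY)[y-5:y+6,x-5:x+6].astype(float)
    w=np.clip(g-np.percentile(g,75),0,None);Y,X=np.mgrid[-5:6,-5:6];return np.array([x+(w*X).sum()/w.sum(),y+(w*Y).sum()/w.sum()])
# bolts -x+y, -x-y, +x-y
w=[(297,171),(243,172),(247,269)];t=[(386.9,265.),(419.2,266.7),(418.6,203.05)];sd=[(268.3,324.4),(278.6,355.6),(357.8,336.1)]
B=[]
for a,b,c in zip(w,t,sd):
    x,e=tri((W,a),(T,b),(S,c));B.append(x);print("bolt",refine(W,a),x,e,tri((W,a),(T,b))[0])
yaw1=np.arctan2(*(B[2]-B[1])[[1,0]]);v=B[0]-B[1];yaw2=np.arctan2(-v[0],v[1]);C=(B[0]+B[2])/2
print("yaw",yaw1,yaw2,"C",C)
rw=blob(W,*red,(230,175,310,225));yw=blob(W,*yel,(280,240,315,275));print(cen(rw),cv2.minAreaRect(rw),cen(yw),cv2.minAreaRect(yw))
tip=tri((W,cen(rw)),(T,(419.1,256.2)),(S,(275.2,278.5)));tab=tri((W,cen(yw)),(T,(398.6,220.)),(S,(315.3,278.1)));print(tip,tab)
for yaw in(yaw1,(yaw1+yaw2)/2):
  R=np.array([[np.cos(yaw),np.sin(yaw)],[-np.sin(yaw),np.cos(yaw)]])
  for n,q in(("tip",tip[0]),("tab",tab[0])):
    l=R@(q-C)[:2];h=q[2]-.07;print(n,l,h,np.hypot(l[0],h),np.arctan2(l[0],h), np.arcsin(l[0]/(.13 if n=="tip" else .078)))
f=lambda im,b,k:cv2.resize(im[b[1]:b[3],b[0]:b[2]],None,fx=k,fy=k,interpolation=cv2.INTER_CUBIC)
cv2.imwrite("pics/w2c.png",f(W["pixels"],(225,145,325,285),4.2)[:,:,::-1])
E
```

```text
bolt [295.2118 170.1176] [ 0.4506 -0.2127  0.0515] 0.0023046911566268063 [ 0.4485 -0.2115  0.0634]
bolt [244.2045 169.8182] [ 0.4455 -0.2794  0.0538] 0.002114442729333208 [ 0.4435 -0.2761  0.0701]
bolt [246.9492 268.7797] [ 0.5804 -0.2886  0.0529] 0.0019987733272971327 [ 0.5761 -0.2858  0.0648]
yaw -0.06844986035658256 -0.07600770301237138 C [ 0.5155 -0.2507  0.0522]
[267.8688 200.2563] ((268.0, 200.5), (31.0, 52.0), 90.0) [296.6278 258.2764] ((297.0, 258.0), (14.0, 20.0), 90.0)
(array([ 0.4525, -0.2455,  0.183 ]), np.float64(0.0011431608503111154)) (array([ 0.5288, -0.2229,  0.1402]), np.float64(0.0019279488569838431))
tip [-0.0632  0.0008] 0.11301788157480896 0.12948476310479126 -0.5098296609282611 -0.5076149762414457
tab [0.0113 0.0286] 0.07019669456364386 0.07110478528474713 0.15999024077340332 0.1457410508985289
tip [-0.0632  0.0006] 0.11301788157480896 0.12948600034397864 -0.5098467495665266 -0.5076372912075032
tab [0.0112 0.0286] 0.07019669456364386 0.07108763303644243 0.15848802598933903 0.14433953610194883
```

View pics/w2c.png

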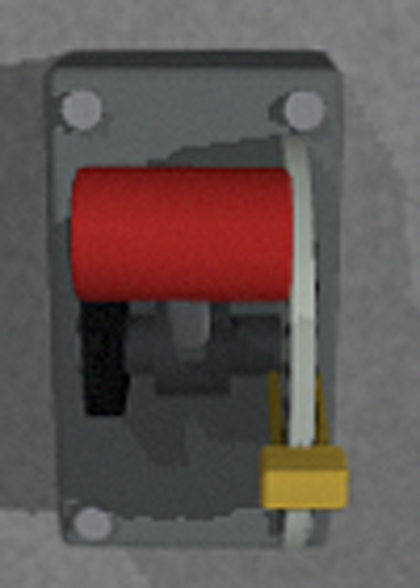

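Lever is at about -0.51 rad and the tip radius comes out at 0.1295 m, which agrees with the text. The pointer is at about 0.15 rad (tab centre 71 mm out, so its end is at 78 mm). The collar mouth is near (0.4955, 0.230). Now I grasp the grip.

>>> step_arm(steps=[[-0.1,-0.8,4,0,0,0,-1],[0,0,4,0,0,0,-1],[0,0,4,0,0,0,-1],[0,0,2.4,0,0,0,-1],[0,0,0,0,0,0,-1]])

```text
clock: 3.65
tool_pos: [0.4511, -0.2461, 0.1804]
eef_rot: [0.036, 0.999, 0.001, -0.002]
contact_force: [1.1, -0.7, 0.5]
opening: 0.999
finger_force: 0.0
```

>>> step_arm(steps=[[0,0,0,0,0,0,0.3],[0,0,0,0,0,0,0.3],[0,0,0,0,0,0,0.3],[0,0,0,0,0,0,0.3],[0,0,0,0,0,0,0.3]], force=15)

```text
clock: 4.28
tool_pos: [0.4521, -0.2445, 0.182]
eef_rot: [0.035, 0.999, 0.002, 0.0]
contact_force: [-0.4, 6.2, 4.0]
opening: 0.501
finger_force: 15.0
```

>>> step_arm(steps=[[-0.95,0,-0.49,0,0,0,0.3],[-1.0,0,-0.39,0,0,0,0.3],[-1.02,0,-0.32,0,0,0,0.3],[-1.05,0,-0.24,0,0,0,0.3],[-1.06,0,-0.14,0,0,0,0.3],[-1.07,0,-0.07,0,0,0,0.3],[-1.07,0,0.04,0,0,0,0.3],[-1.07,0,0.11,0,0,0,0.3]])

```text
clock: 5.28
tool_pos: [0.5335, -0.2506, 0.1966]
eef_rot: [0.035, 0.999, 0.002, -0.002]
contact_force: [-1.9, 4.9, 2.3]
opening: 0.496
finger_force: 15.0
```

>>> step_arm(steps=[[0,0,0,0,0,0,0.3],[0,0,0,0,0,0,0.3]])

```text
clock: 5.52
tool_pos: [0.5349, -0.2507, 0.1964]
eef_rot: [0.035, 0.999, 0.002, 0.0]
contact_force: [1.5, 5.7, -2.5]
opening: 0.499
finger_force: 15.0
```

```bash
python3 - <<'E'
from plant import r
from h import *
st=r.get_state();print(st["tool_pos"],st["contact_force"],st["opening"])
S=r.snapshot("side");np.save("s3.npy",S,allow_pickle=True);T=r.snapshot("top")
f=lambda im,b,k:cv2.resize(im[b[1]:b[3],b[0]:b[2]],None,fx=k,fy=k,interpolation=cv2.INTER_CUBIC)
cv2.imwrite("pics/s3.png",f(S["pixels"],(255,235,375,355),5)[:,:,::-1])
E
```

```text
[ 0.5349 -0.2507  0.1964] [ 1.4588  5.705  -2.4781] 0.49892236355747394
```

View pics/s3.png

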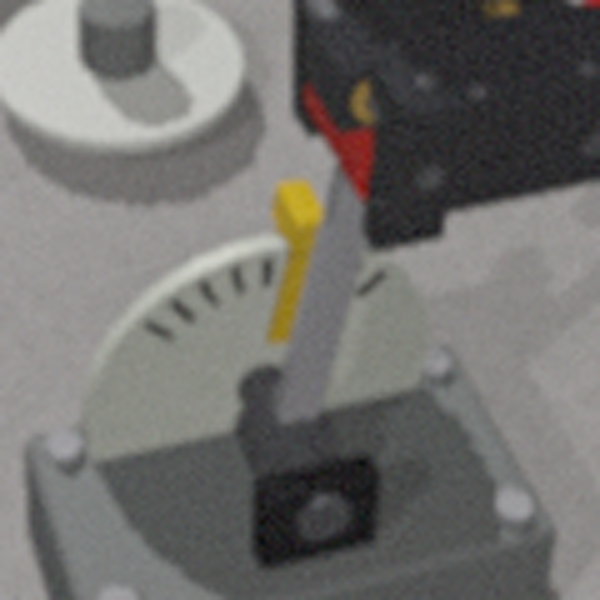

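The side crop shows the lever bar and the yellow pointer looking nearly parallel. I'll measure both lean angles from that same view.

```bash
python3 - <<'E'
from h import *
S=np.load("s3.npy",allow_pickle=True).item();yaw=-.072
n=np.array([-np.sin(yaw),np.cos(yaw),0]);X=np.array([np.cos(yaw),np.sin(yaw),0])
def ang(p,q):
    d=np.cross(np.cross(ray(S,p)[1],ray(S,q)[1]),n);d*=np.sign(d[2]);return np.arctan2(d@X,d[2])
k=5
big=cv2.resize(S["pixels"][235:355,255:375],None,fx=k,fy=k,interpolation=cv2.INTER_CUBIC)
h=cv2.cvtColor(big,cv2.COLOR_RGB2HSV);ym=cv2.inRange(h,np.array([18,120,80]),np.array([36,255,255]))
lab=cv2.cvtColor(big,cv2.COLOR_RGB2LAB);hs=h[...,0].astype(int);L=lab[...,0].astype(int);bb=lab[...,2].astype(int)
full=lambda x,y:((x+.5)/k-.5+255,(y+.5)/k-.5+235)
def line(pts):
    pts=np.array(pts,float);c=np.polyfit(pts[:,1],pts[:,0],1);res=np.abs(pts[:,0]-np.polyval(c,pts[:,1]));c=np.polyfit(pts[res<3,1],pts[res<3,0],1)
    a,b=pts[:,1].min(),pts[:,1].max();return ang(full(np.polyval(c,a),a),full(np.polyval(c,b),b)),c,res.std()
l=[];rr=[]
for y in range(255,332):
    x=np.where(ym[y,255:330])[0]+255;l.append((x.min(),y));rr.append((x.max(),y))
print("yellow L",line(l),"R",line(rr))
# lever: strongest brightness drop/rise in band about expected edges
g=cv2.GaussianBlur(L.astype(np.float32),(0,0),3);gx=cv2.Sobel(g,cv2.CV_32F,1,0)
e=[]
for y in range(250,395):
    x0=int(322+(418-y)*.217);w=np.abs(gx[y,x0-12:x0+13]);e.append((x0-12+w.argmax(),y))
print("lever R",line(e))
e=[]
for y in range(350,400):
    x0=int(280+(412-y)*.235);w=np.abs(gx[y,x0-10:x0+11]);e.append((x0-10+w.argmax(),y))
print("lever L low",line(e))
cv2.imwrite("pics/ym.png",ym)
E
```

```text
yellow L (np.float64(0.161278852550872), array([ -0.2583, 356.3113]), np.float64(0.20172293565848953)) R (np.float64(0.1519905437044503), array([ -0.253 , 372.5192]), np.float64(0.21351232626350178))
lever R (np.float64(0.15986801222735142), array([ -0.28  , 435.3282]), np.float64(1.656848063740368))
lever L low (np.float64(0.16317557433944588), array([ -0.2673, 379.8476]), np.float64(1.5395895187942292))
```

Pointer 0.152–0.161 rad, lever 0.160–0.163 rad, so they are aligned. Now I open and rise.

>>> step_arm(steps=[[0,0,0,0,0,0,-1],[0,0,0,0,0,0,-1],[0,0,0,0,0,0,-1],[0,0,0,0,0,0,-1],[0,0,-3,0,0,0,-1],[0,0,-5,0,0,0,-1],[0,0,-4,0,0,0,-1],[0,0,0,0,0,0,-1]])

```text
clock: 6.62
tool_pos: [0.5363, -0.2537, 0.3201]
eef_rot: [0.036, 0.999, -0.001, 0.003]
contact_force: [-0.6, -0.3, -0.0]
opening: 1.002
finger_force: 0.0
```

```bash
python3 - <<'E'
from plant import r
from h import *
W=r.snapshot("wrist");W["w"]=1;T=r.snapshot("top");S=r.snapshot("side")
np.save("scene4.npy",dict(W=W,T=T,S=S),allow_pickle=True)
red=([0,150,60],[8,255,255])
tip=tri((T,cen(blob(T,*red,(395,190,440,260)))),(S,cen(blob(S,*red,(290,230,345,300)))));print("tip",tip)
W2=np.load("w2.npy",allow_pickle=True).item();W2["w"]=1
# knob top by dark mask: top pic & old wrist pic & side
def knob(s,roi,lo,hi):
    b=blob(s,[0,0,lo],[179,70,hi],roi);return cv2.minEnclosingCircle(b),cen(b),cv2.contourArea(b)
print("T",knob(T,(262,205,292,232),70,95)); print("W2",knob(W2,(435,215,470,247),50,125)); print("S",knob(S,(266,228,292,254),100,126))
x0,y0=262,205
f=lambda im,b,k:cv2.resize(im[b[1]:b[3],b[0]:b[2]],None,fx=k,fy=k,interpolation=cv2.INTER_CUBIC)
a=[cv2.resize(i,(260,260)) for i in(f(T["pixels"],(245,190,305,250),4),f(S["pixels"],(245,215,310,280),4),f(W2["pixels"],(405,185,485,265),4))]
cv2.imwrite("pics/k.png",np.hstack(a)[:,:,::-1]); print(goto(r,(.555,.02,.3),-.07))
E
```

```text
tip (array([ 0.5333, -0.2546,  0.1999]), np.float64(0.001075141724002975))
T (((274.5243835449219, 218.18902587890625), 8.569393157958984), array([274.2002, 217.1839]), 174.0)
W2 (((453.0, 232.5), 12.175895690917969), array([455.0381, 233.4997]), 306.5)
S (((273.95513916015625, 235.93521118164062), 11.236305236816406), array([276.2825, 233.9088]), 95.0)
('shift cm', array([-0.1579, 27.3828,  1.5761]), 'turn z deg', np.float64(-0.12735701775028474), 'tool', array([ 0.5337, -0.253 ,  0.3157]), 'tilt z', array([-0.002 ,  0.0005, -1.    ]))
```

View pics/k.png

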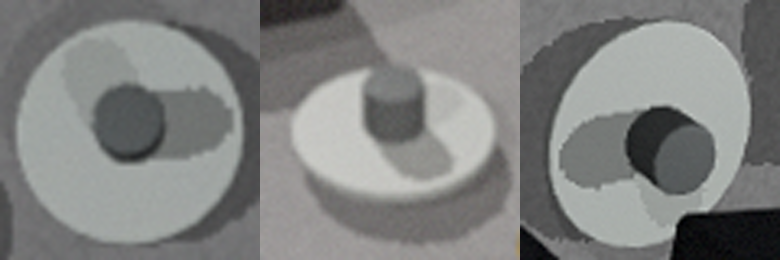

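Knob-top centres: top (274.5,217.2), side (278.3,235.8), earlier wrist view (455.5,234.2).

```bash
python3 - <<'E'
from h import *
d=np.load("scene4.npy",allow_pickle=True).item();T,S=d["T"],d["S"]
W2=np.load("w2.npy",allow_pickle=True).item();W2["w"]=1
t,s,w=(274.5,217.2),(278.3,235.75),(455.5,234.2)
print(tri((T,t),(S,s)),tri((T,t),(W2,w)),tri((T,t),(S,s),(W2,w)))
o,dd=ray(W2,w);print(plane(T,t,.052),plane(S,s,.052),o+dd*(.052-o[2])/dd[2],"disc",plane(T,(275,220.5),.02))
from plant import r
print(goto(r,(.556,.021,.2),-.07),r.get_state()["q"])
E
```

```text
(array([0.5559, 0.0191, 0.0491]), np.float64(0.000883937238559439)) (array([0.5547, 0.0188, 0.0553]), np.float64(0.000976955463144626)) (array([0.5562, 0.0196, 0.0504]), np.float64(0.0020363348750516556))
[0.5544 0.0192 0.052 ] [0.5554 0.0154 0.052 ] [0.5571 0.0206 0.052 ] disc [0.5532 0.0189 0.02  ]
('shift cm', array([-0.2705, 27.4857, 11.5759]), 'turn z deg', np.float64(-0.12735701775028474), 'tool', array([ 0.5337, -0.253 ,  0.3157]), 'tilt z', array([-0.002 ,  0.0005, -1.    ])) [ 0.5353  0.5841 -0.2933  1.5913  0.1911  0.9966  1.682 ]
```

>>> step_arm(steps=[[0,5.46,0,0,0,0,-1],[0,5.46,0,0,0,0,-1],[0,5.46,0,0,0,0,-1],[0,5.46,2,0,0,0,-1],[-0.1,5.46,2,0,0,0,-1],[0,0,5,0,0,0,-1],[0,0,5,0,0,0,-1],[0,0,0,0,0,0,-1]])

```text
clock: 7.78
tool_pos: [0.5515, 0.0188, 0.1726]
eef_rot: [0.036, 0.999, -0.001, -0.005]
contact_force: [-0.4, -0.2, 0.4]
opening: 1.002
finger_force: 0.0
```

```bash
python3 - <<'E'
from plant import r
from h import *
print(goto(r,(.555,.019,.042),-.07))
E
```

```text
('shift cm', array([-0.4821,  0.0742, 13.0591]), 'turn z deg', np.float64(-0.07440382920432853), 'tool', array([0.5515, 0.0188, 0.1726]), 'tilt z', array([-0.0106, -0.0013, -0.9999]))
```

>>> step_arm(steps=[[-0.3,0,4,0,0,0,-1],[0,0,4,0,0,0,-1],[0,0,3,0,0,0,-1],[0,0,2,0,0,0,-1],[0,0,0,0,0,0,-1],[0,0,0,0,0,0,0.4],[0,0,0,0,0,0,0.4],[0,0,0,0,0,0,0.4]], force=6)

```text
clock: 8.78
tool_pos: [0.5586, 0.0189, 0.0476]
eef_rot: [0.036, 0.999, 0.0, 0.001]
contact_force: [0.1, 0.7, -0.7]
opening: 0.685
finger_force: 0.0
```

>>> step_arm(steps=[[0,0,0,0,0,0,0.4],[0,0,0,0,0,0,0.4],[0,0,0,0,0,0,0.4]])

```text
clock: 9.15
tool_pos: [0.5582, 0.0193, 0.0468]
eef_rot: [0.036, 0.999, 0.0, 0.0]
contact_force: [0.6, 0.8, 1.7]
opening: 0.403
finger_force: 6.0
```

Knob gripped (opening 0.403, about 36 mm). I'll open, turn 90° and re-pinch to centre it along the other axis.

>>> step_arm(steps=[[0,0,0,0,0,0,-1],[0,0,0,0,0,0,-1],[0,0,0,0,0,0,-1],[0,0,0,0,0,10,-1],[0,0,0,0,0,10,-1],[0,0,0,0,0,10,-1],[0,0,0,0,0,10,-1],[0,0,0,0,0,10,-1]])

```text
clock: 10.15
tool_pos: [0.5581, 0.019, 0.0467]
eef_rot: [0.458, 0.889, 0.0, -0.0]
contact_force: [-0.8, -0.3, -0.1]
opening: 1.004
finger_force: 0.0
```

>>> step_arm(steps=[[0,0,0,0,0,10,-1],[0,0,0,0,0,10,-1],[0,0,0,0,0,10,-1],[0,0,0.5,0,0,10,-1],[0,0,0,0,0,0,-1],[0,0,0,0,0,0,0.4],[0,0,0,0,0,0,0.4],[0,0,0,0,0,0,0.4]])

```text
clock: 11.15
tool_pos: [0.5582, 0.0189, 0.0418]
eef_rot: [0.732, 0.681, 0.0, -0.0]
contact_force: [0.1, 0.6, 0.6]
opening: 0.682
finger_force: 0.0
```

>>> step_arm(steps=[[0,0,0,0,0,0,0.4],[0,0,0,0,0,0,0.4],[0,0,0,0,0,0,0.4],[0,0,0,0,0,0,0.4]], force=25)

```text
clock: 11.65
tool_pos: [0.558, 0.019, 0.0417]
eef_rot: [0.732, 0.681, -0.0, -0.0]
contact_force: [-0.2, -0.4, 0.5]
opening: 0.399
finger_force: 25.0
```

```bash
python3 - <<'E'
from plant import r
from h import *
print(goto(r,(.4955,.230,.17),-.07),r.get_state()["q"])
E
```

```text
('shift cm', array([ 20.5995,  -7.7535, -12.8254]), 'turn z deg', np.float64(89.88378460598545), 'tool', array([0.558 , 0.019 , 0.0417]), 'tilt z', array([-0.0004,  0.0001, -1.    ])) [-0.1941  0.9467  0.1333  1.9068 -0.3601  0.3115  0.1562]
```

>>> step_arm(steps=[[0,0,-2,0,0,0,0.4],[0,0,-4,0,0,0,0.4],[0,0,-4,0,0,0,0.4],[0,0,-2.8,0,0,0,0.4],[4.1,-1.55,0,0,0,0,0.4],[4.1,-1.55,0,0,0,0,0.4],[4.1,-1.55,0,0,0,0,0.4],[4.1,-1.55,0,0,0,0,0.4]])

```text
clock: 12.65
tool_pos: [0.5074, 0.1883, 0.1695]
eef_rot: [0.732, 0.681, -0.0, -0.0]
contact_force: [0.9, -0.4, -2.6]
opening: 0.399
finger_force: 25.0
```

>>> step_arm(steps=[[4.1,-1.55,0,0,0,0,0.4],[0,0,0,0,0,0,0.4],[0,0,0,0,0,0,0.4],[0,0,0,0,0,0,0.4]])

```text
clock: 13.15
tool_pos: [0.4961, 0.2272, 0.1697]
eef_rot: [0.733, 0.68, -0.0, 0.0]
contact_force: [0.7, 0.0, -1.6]
opening: 0.398
finger_force: 25.0
```

```bash
python3 - <<'E'
from plant import r
from h import *
print(goto(r,(.4955,.230,.118),-.07+np.pi/2),r.get_state()["opening"],r.get_state()["contact_force"])
S=r.snapshot("side");T=r.snapshot("top")
f=lambda im,b:cv2.resize(im[b[1]:b[3],b[0]:b[2]],(400,400),interpolation=cv2.INTER_CUBIC)
cv2.imwrite("pics/p5.png",np.hstack([f(T["pixels"],(120,190,220,290)),f(S["pixels"],(180,130,280,230))])[:,:,::-1])
E
```

```text
('shift cm', array([ 0.2822, -0.0836,  5.173 ]), 'turn z deg', np.float64(-0.27466900863802834), 'tool', array([0.4961, 0.2272, 0.1697]), 'tilt z', array([ 0.0002, -0.0011, -1.    ])) 0.39841945671931067 [ 0.6524  0.0318 -1.5515]
```

View pics/p5.png

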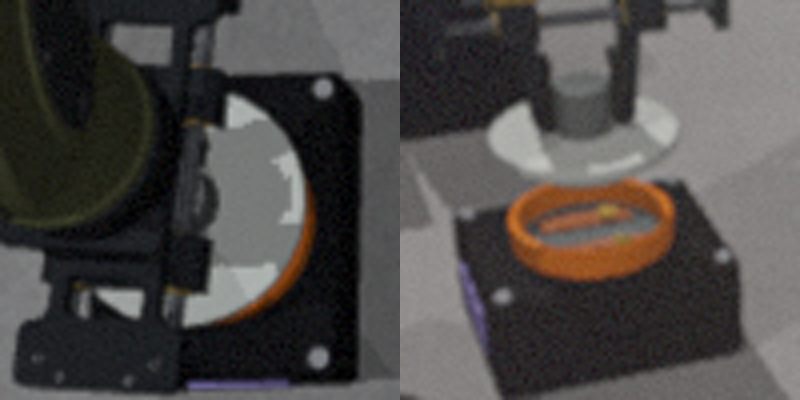

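The cover hangs level above the collar. I'll nudge it to centre and lower it.

>>> step_arm(steps=[[0.3,0.1,2,0,0,0,0.4],[0,0,1.2,0,0,0,0.4],[0,0,0.5,0,0,0,0.4],[0,0,0.4,0,0,0,0.4],[0,0,0.3,0,0,0,0.4]])

```text
clock: 13.88
tool_pos: [0.497, 0.2318, 0.1258]
eef_rot: [0.732, 0.681, 0.0, 0.0]
contact_force: [0.5, -0.4, -1.8]
opening: 0.397
finger_force: 25.0
```

>>> step_arm(steps=[[0,0,0.3,0,0,0,0.4],[0,0,0.3,0,0,0,0.4],[0,0,0,0,0,0,0.4]])

```text
clock: 14.25
tool_pos: [0.4967, 0.2319, 0.1196]
eef_rot: [0.732, 0.681, -0.0, -0.0]
contact_force: [0.2, 0.1, -1.8]
opening: 0.406
finger_force: 25.0
```

>>> step_arm(steps=[[0,0,0.15,0,0,0,0.4],[0,0,0.1,0,0,0,0.4],[0,0,0,0,0,0,0.4]])

```text
clock: 14.62
tool_pos: [0.4969, 0.232, 0.1177]
eef_rot: [0.732, 0.681, 0.0, -0.0]
contact_force: [-0.7, -0.8, 3.4]
opening: 0.405
finger_force: 25.0
```

Contact at TCP z 0.1177, where seating was expected (0.118), and the force has turned upward. Releasing and rising.

>>> step_arm(steps=[[0,0,0,0,0,0,-1],[0,0,0,0,0,0,-1],[0,0,0,0,0,0,-1],[0,0,0,0,0,0,-1],[0,0,-3,0,0,0,-1],[0,0,-5,0,0,0,-1],[0,0,-5,0,0,0,-1],[0,0,-5,0,0,0,-1]])

```text
clock: 15.62
tool_pos: [0.4965, 0.2318, 0.2988]
eef_rot: [0.732, 0.681, -0.0, -0.0]
contact_force: [-0.4, 0.1, -0.6]
opening: 1.001
finger_force: 0.0
```

>>> step_arm(steps=[[-5,-5,0,0,0,0,-1],[-5,-5,0,0,0,0,-1],[0,0,0,0,0,0,-1]])

```text
clock: 16.0
tool_pos: [0.3964, 0.146, 0.2966]
eef_rot: [0.734, 0.679, -0.004, -0.002]
contact_force: [0.4, 1.1, -0.0]
opening: 0.997
finger_force: 0.0
```

```bash
python3 - <<'E'
from plant import r
from h import *
S=r.snapshot("side");T=r.snapshot("top")
red=([0,150,60],[8,255,255])
print("tip",tri((T,cen(blob(T,*red,(395,190,440,260)))),(S,cen(blob(S,*red,(290,230,345,300))))))
f=lambda im,b:cv2.resize(im[b[1]:b[3],b[0]:b[2]],(400,400),interpolation=cv2.INTER_CUBIC)
cv2.imwrite("pics/p6.png",np.vstack([np.hstack([f(S["pixels"],(180,130,280,230)),f(S["pixels"],(255,235,375,355))]),cv2.resize(T["pixels"],(800,600))[150:350]])[:,:,::-1])
E
```

```text
tip (array([ 0.5353, -0.2527,  0.1978]), np.float64(0.0004251356779179635))
```

View pics/p6.png

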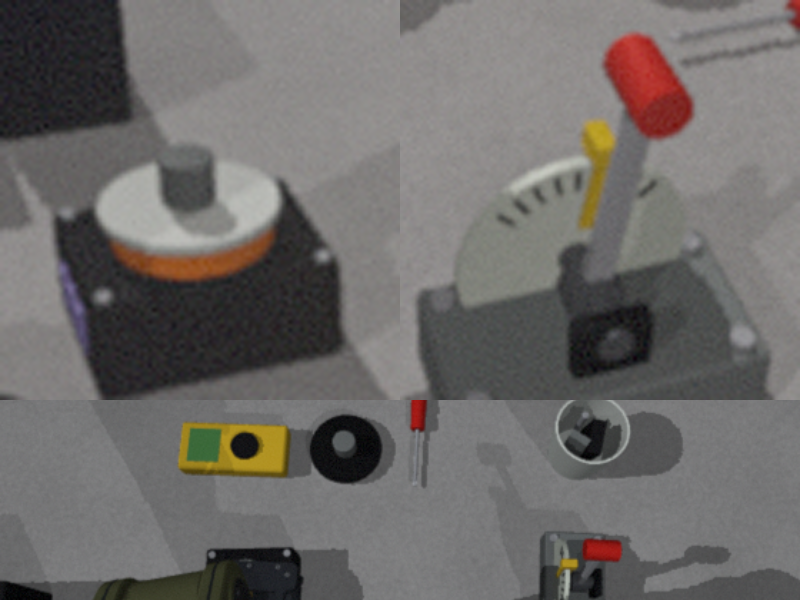

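The cover sits level on the collar, the lever is parallel to the pointer, and the bystanders haven't moved. Handing in.

```bash
python3 -c "
from plant import r
print(r.finish_job())"
```

```text
the job is handed in; nothing more can be done
None
```

I set the lever in line with the yellow pointer (both about 0.16 rad), then seated the white cover level on the collar, let go of both, and handed the job in at about 16 s; the hand-in returned no verdict.

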